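Hang the lift-off door back on the tea cabinet

ROBOT

A 6-joint arm with a two-finger parallel gripper is mounted at the origin on a cart in front of the work surface, level with it; the furniture and walls round the work are solid. World frame = base frame: x ahead of the robot, y to its left, z up, the work surface at z = 0. Lengths are in m, angles in rad, forces in N, time in s.
With the tool pointing down it reaches from about 0.4 to 0.825 m from the base axis. Payload 7 kg.
Tool frame: the origin (TCP) lies between the finger pads; the fingertips stand 22 mm ahead of it and the grasp point (between the pads) lies 3 mm ahead of it; z points along the fingers, y is the direction in which the jaws open and shut (so a half turn about z gives the same grasp; the last joint's range is limited). The gripper opens to 88 mm and grips with 3 to 60 N. Pads are 19 mm wide; open, the fingers measure 130 mm over their backs; the gripper's body (78 mm by 193 mm) begins 47 mm behind the grasp point.
Start: joints at [1.584, 0.359, 0.012, 0, -1.224, -0.288], TCP at [0.183, 0.65, 0.213] pointing down, gripper open.
Joint ranges: [-3.07, 3.07], [-1.43, 2.12], [-1.02, 1.25], [-3.03, 1.67], [-3.05, -0], [-3.03, 3.03]. Speed limits (rad/s): [2.39, 2.39, 3.01, 3.14, 3.14, 3.14].

INTERFACE

Orientations are given as [roll, pitch, yaw] about the fixed x, y, z axes, in that order (R = Rz(yaw) Ry(pitch) Rx(roll)).
In Python, from station import arm, optics gives the robot as it stands. The module is installed in compiled form; this text tells all that it offers.
- The arm moves only by the tool jog_arm, never from a script. Its argument "motion" is a list that holds one entry, the list of rows, each a list of 7 numbers: the shift along the tool's x, y, z in m, then the turn, a rotation vector about the tool's x, y, z in degrees, then the finger opening in m, from 0 to 0.0876. In form: [[[x, y, z, rx, ry, rz, grip], ...]]. A call has 1 to 8 rows; each row is the pose to reach, as a shift and turn from the pose measured when the call began, along the tool's axes at that moment; what a row does not reach only later rows make up. A row lasts 1/10 s, in which the tool goes at most 50 mm and 8.59 degrees, less where a joint would pass 70% of its speed; a pose out of reach is approached as far as the arm can. A call with a gripper value outside its range is refused whole. The fingers move at their own pace and stop on an object; "newtons" is the grip in N (left out, the last holds). Time passes only in rows, so rows that repeat a pose let the fingers close. It gives the time, the measured TCP pose, the force and the opening at its end, in the units of the state.
- arm.get_state(): the state, without advancing time (a new reading comes with each control period).
- optics.grab_frame(name): name is "side" or "top"; returns the picture (420x560x3 uint8, red, green, blue); there is no depth.
- optics.camera_model(name): a dict with "mtx" (3x3 intrinsics, pixels), "R" (3x3) and "t" (3): a world point X has camera coordinates R X + t. Camera axes: x right, y down, z forward; pixel columns grow to the right and rows downward; lengths in m; the calibration is good to about 2 mm. A picture is of the moment at which its call begins. camera_model takes no time and is no camera call.
- arm.job_done(): hands the job in, once; it reports no verdict.
The state is a dict: "t": time; "q": joint angles; "qd": joint speeds; "joint_efforts": joint torques, N m; "eef_pos": TCP position; "ee_rot": TCP orientation; "force": force on the tool from outside, world axes, zero at the start; "moment": the same for the moment, N m; "width": finger opening in m.
Only numpy, scipy, OpenCV 4.12 (cv2) and the standard library are available. Lean on these libraries where they do the work, as an engineer would, in place of code of your own. Each camera call takes 0.05 s, during which the arm holds its last target.

TASK

The tea cabinet's blue door has been washed and is drying upright in the wooden rack. Lift it out and hang it back on the cabinet: lower it, upright, so that both of its hinge eyes go over the two upright pins at the cabinet's front corner together, keep hold until it is all the way down, then let go and leave the door hanging there (standing open, at whatever angle it likes). Leave the plain plywood board in the rack.

Things in the scene. Friction and masses are not known exactly. Their poses are not given: they have to be found in the camera images.
- door_mid (a point): Centre of the loose blue door, 0.2 kg: upright panel, 150 mm long (its x), 12 thick (y), 160 high (z, up; top edge 80 above this point). Grip it across the 12 mm at the middle of its top edge. Two steel hinge eyes stand past its +x edge, one above the other, axis 95 mm from this point along +x. A small knob on the -y face, 55 mm towards -x, stands out 19. It starts in one slot of the drying rack.
- eye_high (a point): Door's upper hinge eye: centre of its bore, at the eye's underside, 52 mm above the door's centre; axes as the door's. The lower eye is alike, 120 mm straight below. Each is a ring 16 mm high, 32 outside, with a vertical 25 mm bore.
- pin_low (a point): Lower hinge pin of the fixed light-wood tea cabinet (170 wide, 185 high), on its axis at the shoulder where the eye rests. x points into the cabinet, whose front is 20 mm behind the pins. Two pins point up, the other 120 mm above; 28 high, 20 thick tapering to 6. Bring the door in level, eyes 60 mm above the shoulders (30 to 90: the upper bracket bars the lower eye), panel towards -x; then lower.
- board_mid (a point): Centre of a plain plywood shelf board, 150 x 12 x 100 mm high, no eyes or knob; it stays in the rack's other slot. Door and board may be in either slot. Rack: wooden base 120 x 170 x 12 mm, slots 90 mm apart, each between dowels 45 mm high: lift straight up. To carry the door over the board raise it 120 mm; 66 mm above its place in the rack its eyes are 60 above the pins' shoulders.

How it is judged:
On the way:
1. the door, still held, is all the way down on both pins (within 12 mm) (horizontal distance between eye_high and pin_low below 0.012 m and z of eye_high in the frame of pin_low between 0.11 and 0.132 m and angle between door_mid's own z axis and vertical below 0.18 rad and contact force between door and the fingers above 1 N), for 0.1 s.
At the end, for the whole second after the job is handed in: The blue door hangs on both hinge pins: its eyes are within 12 mm of the pins' axis and within 10 mm of fully down, the door is upright within 10 degrees, at rest and released (horizontal distance between eye_high and pin_low below 0.012 m and z of eye_high in the frame of pin_low between 0.11 and 0.13 m and angle between door_mid's own z axis and vertical below 0.18 rad and linear speed of door below 0.05 m/s); the robot touches nothing.
It fails at once if the plywood board in the rack is moved by more than 40 mm (distance of board_mid from where it was at the start of the episode above 0.04 m).
It also fails if it takes over 42 s, if anything falls off the work surface, if the arm or the gripper's body presses on something with over 40 N, if the wrist force passes 120 N, or if a joint passes its speed limit or range.

## Working session

There is one attempt and no reset: what is moved stays moved. The work goes in short steps, Python scripts to look and compute and a tool call to move; the robot and the scene stay as the last step left them, time stands still between calls to the robot, and variables do not carry over. Pictures are saved under pics/ and viewed, and the job is handed in when it is done.

Besides the shell and the picture viewer there is one more tool, called after "Call:" as name([rows], argument=value, ...), one row to a line, values as JSON. jog_arm: Moves the arm, as the interface text tells. Its arguments: {"type":"object","properties":{"motion":{"type":"array","items":{"type":"array","items":{"type":"array","items":{"type":"number"}}}},"newtons":{"type":"number"}},"required":["motion"]}

```bash
mkdir -p pics
python3 - <<'E'
from station import arm, optics
import cv2,numpy as np
np.set_printoptions(precision=4,suppress=True)
for n in("side","top"):
    cv2.imwrite(f"pics/{n}0.png",optics.grab_frame(n)[:,:,::-1]); c=optics.camera_model(n); print(n,c["mtx"].tolist(),c["R"].tolist(),c["t"].tolist(), -c["R"].T@c["t"])
print(arm.get_state())
E
```

```text
side [[405.7467214370502, 0.0, 288.3204615395156], [0.0, 405.7467214370502, 208.54182122770854], [0.0, 0.0, 1.0]] [[0.8589787749917072, -0.5112181556604101, 0.0284861622005301], [-0.17927534137874004, -0.3524104885497788, -0.9185135815727725], [0.4795996414586676, 0.7838768046595553, -0.39436193912374795]] [-0.5202262695177241, 0.1649703727934535, 0.8289436541502193] [ 0.0789 -0.8576  0.4933]
top [[474.4468209670623, 0.0, 273.10616538712253], [0.0, 474.4468209670623, 212.10927878667542], [0.0, 0.0, 1.0]] [[0.052431898972712276, -0.9986089599182354, 0.005571457720871426], [-0.975294094899503, -0.05240507949691973, -0.21460460409105972], [0.2145980531698138, 0.005818317105633251, -0.976685119555829]] [-0.12213475292822802, 0.5516160212458511, 1.161138049219804] [ 0.2952 -0.0998  1.2531]
{'t': 0.1, 'q': array([ 1.5841,  0.3593,  0.0112, -0.0003, -1.2241, -0.2881]), 'qd': array([-0.0005, -0.0015,  0.0009,  0.0005,  0.0008, -0.0005]), 'joint_efforts': array([ -0.0011, -58.4163,  29.3754,   7.0156,   0.0102,  -0.0001]), 'eef_pos': array([0.1831, 0.6492, 0.2118]), 'ee_rot': array([ 3.1402, -0.0001, -0.2749]), 'force': array([ 0.4068,  0.0908, -0.3731]), 'moment': array([ 0.0008, -0.0262, -0.0238]), 'width': 0.08739935183589286}
```

View pics/side0.png

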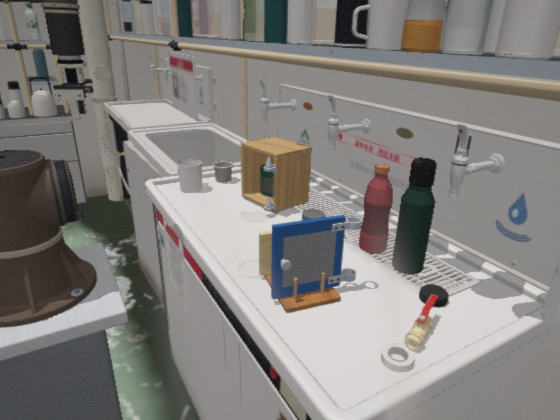

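View pics/top0.png

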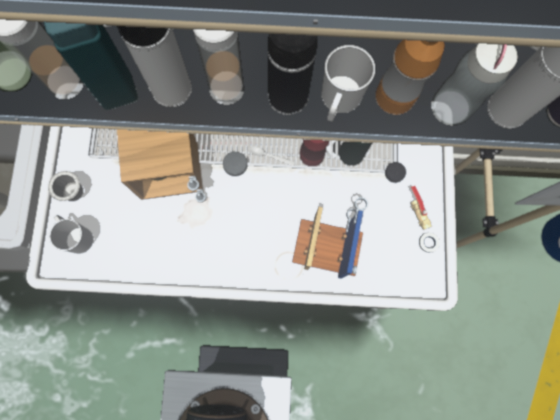

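Run:
```python
import cv2
a=cv2.imread("pics/top0.png"); s=cv2.imread("pics/side0.png")
def z(im,x0,y0,w,h,k,n): cv2.imwrite(n,cv2.resize(im[y0:y0+h,x0:x0+w],None,fx=k,fy=k,interpolation=cv2.INTER_CUBIC))
z(a,280,180,100,110,5,"pics/t_door.png"); z(a,110,120,120,110,5,"pics/t_cab.png")
z(s,230,130,140,180,3.3,"pics/s_z.png")
```

```text
(no output)
```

View pics/t_door.png

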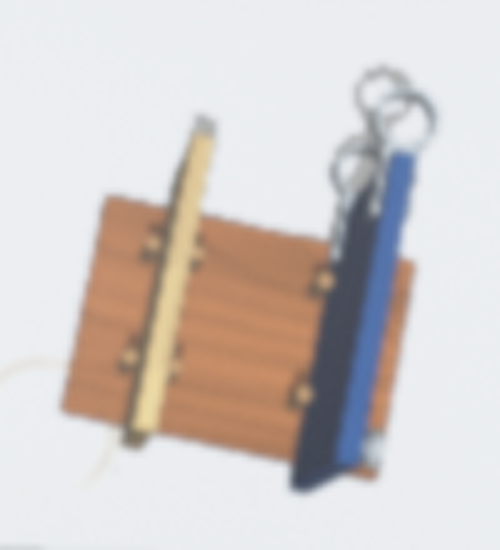

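View pics/t_cab.png

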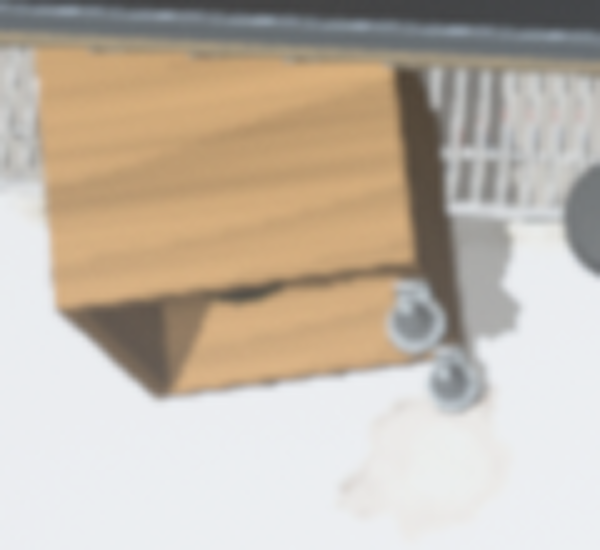

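View pics/s_z.png

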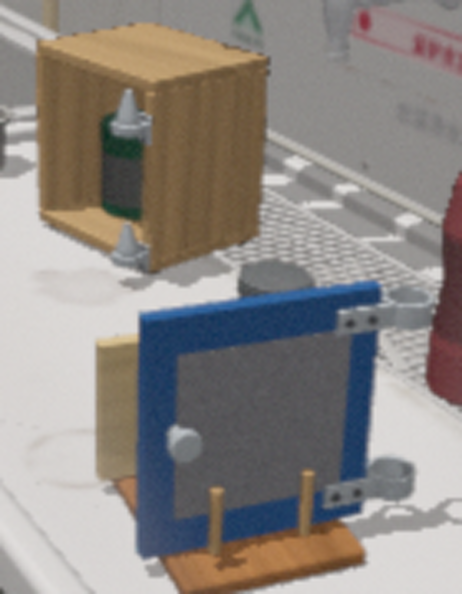

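Run:
```python
import cv2
a=cv2.imread("pics/top0.png"); s=cv2.imread("pics/side0.png")
def z(im,x0,y0,w,h,k,n):
    o=cv2.resize(im[y0:y0+h,x0:x0+w],None,fx=k,fy=k,interpolation=cv2.INTER_NEAREST)
    for i in range(0,w,10): cv2.putText(o,str(x0+i),(i*k,8),0,.3,(0,0,255)); cv2.line(o,(i*k,0),(i*k,h*k),(0,0,255) if 0 else (200,0,200),1)
    for i in range(0,h,10): cv2.putText(o,str(y0+i),(0,i*k+8),0,.3,(0,0,255)); cv2.line(o,(0,i*k),(w*k,i*k),(200,0,200),1)
    cv2.imwrite(n,o)
z(s,264,210,96,90,8,"pics/zs_door.png")
z(s,240,140,75,75,8,"pics/zs_cab.png")
z(a,335,190,40,60,10,"pics/zt_a.png");z(a,335,235,40,50,10,"pics/zt_b.png")
z(a,175,165,45,45,12,"pics/zt_pin.png")
```

```text
(no output)
```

View pics/zs_door.png

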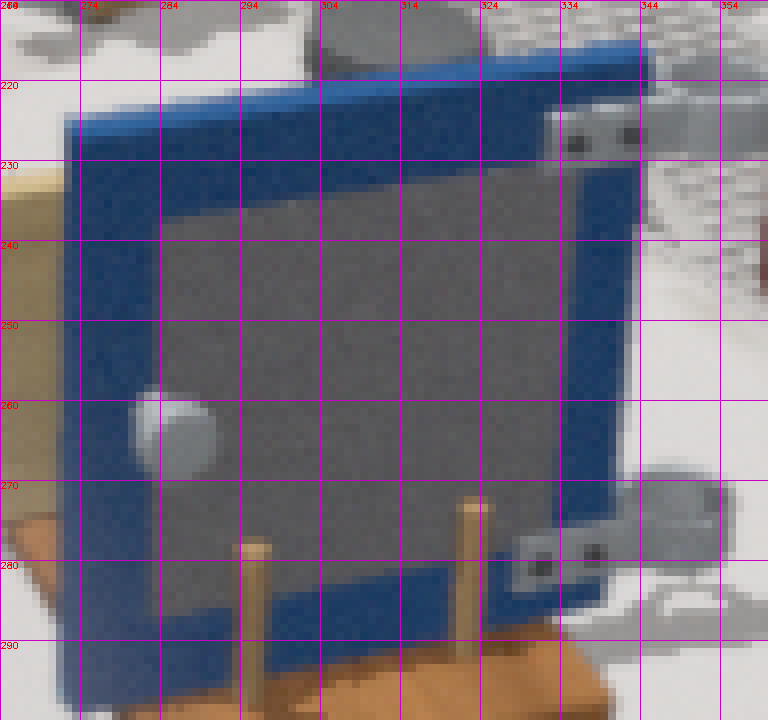

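View pics/zs_cab.png

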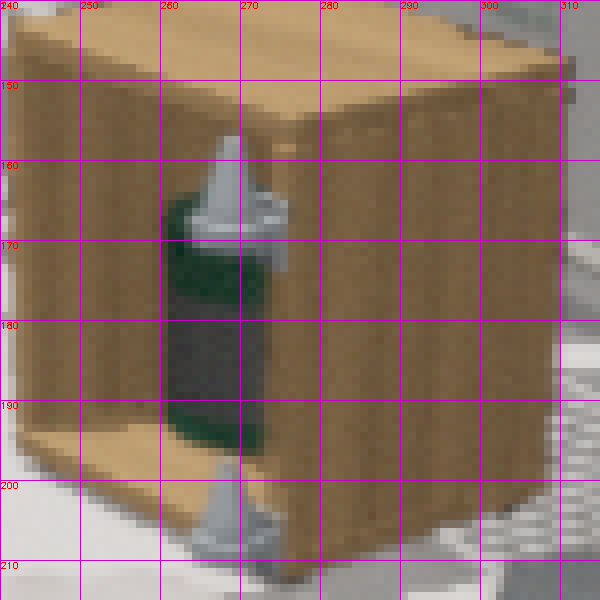

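View pics/zt_a.png

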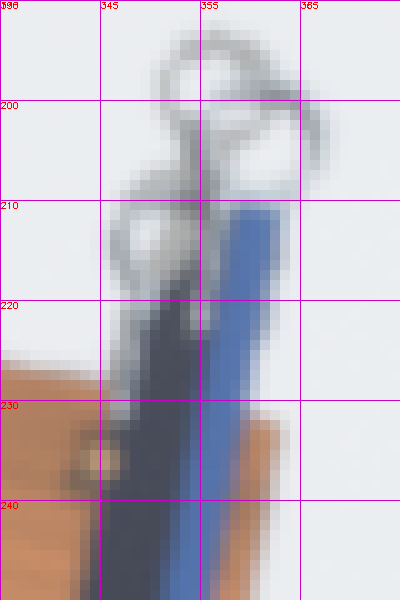

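View pics/zt_b.png

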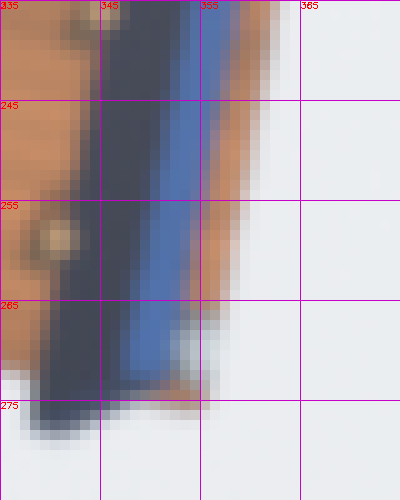

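View pics/zt_pin.png

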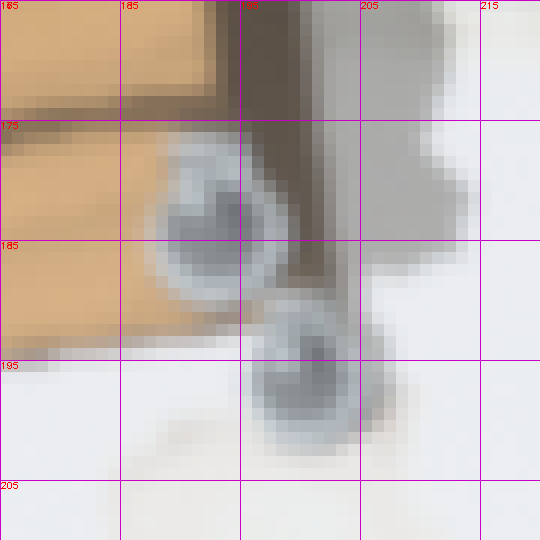

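```bash
cat > h.py <<'E'
from station import arm, optics
import cv2,numpy as np
from scipy.optimize import least_squares
np.set_printoptions(precision=4,suppress=True)
C={n:optics.camera_model(n) for n in("side","top")}
def proj(n,X):
    c=C[n]; p=(c["mtx"]@(c["R"]@np.asarray(X,float)+c["t"])); return p[:2]/p[2]
def T(p,yaw,l):
    c,s=np.cos(yaw),np.sin(yaw); return np.array([p[0]+c*l[0]-s*l[1],p[1]+s*l[0]+c*l[1],p[2]+l[2]])
def fit(obs,x0):
    # x=(x,y,z,yaw)
    f=lambda x:np.concatenate([(proj(n,T(x[:3],x[3],l(x) if callable(l) else l))-np.array(px)+.5) for n,l,px in obs])
    r=least_squares(f,x0,loss="soft_l1"); return r.x,f(r.x).reshape(-1,2)
E
cat > fit0.py <<'E'
from h import *
door=[("side",(-.075,-.006,.08),(272,227)),("side",(-.075,.006,.08),(272.3,224.3)),("side",(.075,-.006,.08),(345.3,218.3)),("side",(.075,.006,.08),(344.7,215.)),
("side",(.075,-.006,-.08),(339.5,286)),("side",(-.075,-.006,-.08),(271,298.7)),
("top",(-.075,0,.08),(349.5,273)),("top",(.075,0,.08),(361,210.5)),("top",(.095,0,.068),(362,203.5)),("top",(.095,0,-.052),(350.5,213.5))]
x,r=fit(door,[.4,-.25,.092,0]); print("door",x,"\n",r)
print("eye",T(x[:3],x[3],(.095,0,.052)))
for l in [(.095,0,.06),(.095,0,-.06)]: print(proj("top",T(x[:3],x[3],l)),proj("side",T(x[:3],x[3],l)))
pin=[("side",(0,0,.148),(268.8,156.7)),("side",(0,0,.12),(268.7,167.8)),("side",(0,0,.028),(268.3,197.7)),("side",(0,0,0),(268.3,207.5)),
("top",(0,0,.12),(192.6,184.)),("top",(0,0,0),(201,196.5)),
("side",lambda x:(.02,x[4],.185-x[2]),(277,155)),("side",lambda x:(.02,x[4],-x[2]),(276.7,212.5)),("side",lambda x:(.02,x[4]+.17,.185-x[2]),(241,145)),
("top",lambda x:(.02,x[4],.185-x[2]),(193,172.7)),("top",lambda x:(.02,x[4]+.17,.185-x[2]),(122,181))]
x,r=fit(pin,[.5,.05,.03,0,-.02]); print("pin",x,"\n",r)
E
python3 fit0.py
```

```text
door [ 0.4758 -0.284   0.092  -0.1757] 
 [[ 0.5798  0.0242]
 [-1.8004  0.0097]
 [ 0.6675 -1.3169]
 [-1.6269 -0.4308]
 [ 0.0476  0.568 ]
 [ 0.5484  1.4933]
 [-0.8642 -0.1215]
 [ 0.0114 -0.3535]
 [-0.3467 -0.2535]
 [ 2.5923  0.4638]]
eye [ 0.5693 -0.3006  0.144 ]
[360.5274 203.53  ] [352.1271 223.2337]
[352.0786 214.1068] [346.9653 274.8067]
pin [ 0.5972  0.1043  0.0302  0.1933 -0.0101] 
 [[ 0.0448  1.0119]
 [ 0.0543 -0.4189]
 [ 0.1687  0.1709]
 [ 0.0852 -0.7202]
 [ 0.4499  0.1694]
 [-0.7108  0.0082]
 [-0.2554 -0.0027]
 [-1.0008  3.1054]
 [-0.0828 -2.2606]
 [ 1.092  -1.2852]
 [-0.4284  0.0873]]
```

```bash
cat >> h.py <<'E'
from scipy.spatial.transform import Rotation as Ro
def to(xyz,yaw):
    s=arm.get_state(); R0=Ro.from_euler("xyz",s["ee_rot"]); d=R0.inv().apply(np.array(xyz)-s["eef_pos"])
    r=(R0.inv()*Ro.from_euler("xyz",[np.pi,0,yaw])).as_rotvec(degrees=True)
    print("t",round(s["t"],2),"pos",s["eef_pos"],"rot",s["ee_rot"],"F",s["force"],"w",round(s["width"],4)); print("shift",d,"turn",r)
E
python3 -c "
from h import *
to((.45,.1,.29),-.1)"
```

```text
t 0.1 pos [0.1831 0.6492 0.2118] rot [ 3.1402 -0.0001 -0.2749] F [ 0.4068  0.0908 -0.3731] w 0.0874
shift [ 0.406   0.4563 -0.0774] turn [  0.0829  -0.0009 -10.022 ]
```

Call:
jog_arm([
  [[0, 0, -0.05, 0, 0, 0, 0.06], [0.03, 0.035, -0.077, 0, 0, -2, 0.06], [0.065, 0.07, -0.077, 0, 0, -4, 0.06], [0.1, 0.11, -0.077, 0, 0, -6, 0.06], [0.133, 0.15, -0.077, 0, 0, -8, 0.06], [0.167, 0.187, -0.077, 0, 0, -10, 0.06], [0.2, 0.225, -0.077, 0, 0, -10, 0.06], [0.233, 0.262, -0.077, 0, 0, -10, 0.06]],
])

```text
t: 0.9
eef_pos: [0.3331, 0.3387, 0.2891]
ee_rot: [3.14, 0.0, -0.1]
force: [1.0, -0.1, -0.1]
width: 0.0605
```

```bash
python3 -c "
from h import *
to((.476,-.1,.26),-.176)"
```

```text
t 0.9 pos [0.3331 0.3387 0.2891] rot [ 3.1401  0.0002 -0.0998] F [ 1.0396 -0.095  -0.1172] w 0.0605
shift [0.1859 0.4222 0.0297] turn [0.0831 0.0084 4.3651]
```

Call:
jog_arm([
  [[0.025, 0.046, 0, 0, 0, 0, 0.06], [0.05, 0.094, 0, 0, 0, 0, 0.06], [0.07, 0.14, 0, 0, 0, 1, 0.06], [0.09, 0.187, 0, 0, 0, 2, 0.06], [0.11, 0.233, 0, 0, 0, 3, 0.06], [0.13, 0.28, 0.01, 0, 0, 4, 0.06], [0.15, 0.326, 0.02, 0, 0, 4.4, 0.06], [0.167, 0.37, 0.03, 0, 0, 4.4, 0.06]],
])

```text
t: 1.7
eef_pos: [0.4596, -0.0377, 0.2618]
ee_rot: [3.141, -0.001, -0.177]
force: [1.4, 0.6, -0.1]
width: 0.0601
```

```bash
python3 -c "
from h import *
to((.476,-.284,.24),-.176)"
```

```text
t 1.7 pos [ 0.4596 -0.0377  0.2618] rot [ 3.1407 -0.0007 -0.1767] F [ 1.4264  0.5911 -0.1468] w 0.0601
shift [0.0595 0.2395 0.022 ] turn [ 0.0491 -0.039  -0.041 ]
```

Call:
jog_arm([
  [[0.012, 0.045, 0, 0, 0, 0, 0.06], [0.024, 0.09, 0.005, 0, 0, 0, 0.06], [0.036, 0.14, 0.01, 0, 0, 0, 0.06], [0.047, 0.19, 0.015, 0, 0, 0, 0.06], [0.056, 0.225, 0.022, 0, 0, 0, 0.06], [0.0595, 0.2395, 0.022, 0, 0, 0, 0.06], [0.0595, 0.2395, 0.022, 0, 0, 0, 0.06]],
])

```text
t: 2.4
eef_pos: [0.4755, -0.2856, 0.239]
ee_rot: [3.141, 0.001, -0.18]
force: [0.0, 0.7, 0.0]
width: 0.0601
```

```bash
python3 -c "
from h import *
for n in('side','top'): cv2.imwrite(f'pics/{n}1.png',optics.grab_frame(n)[:,:,::-1])
a=cv2.imread('pics/side1.png');b=cv2.imread('pics/top1.png')
cv2.imwrite('pics/c1.png',np.hstack([cv2.resize(a[130:310,230:380],None,fx=2.6,fy=2.6,interpolation=2),cv2.resize(b[150:330,250:400],None,fx=2.6,fy=2.6,interpolation=2)]))
to((.476,-.284,.16),-.176)"
```

```text
t 2.5 pos [ 0.4758 -0.2837  0.2398] rot [ 3.1409 -0.0001 -0.1775] F [-0.0922  0.297  -0.7047] w 0.0603
shift [0.0002 0.0002 0.0798] turn [ 0.0376 -0.0053 -0.0841]
```

View pics/c1.png

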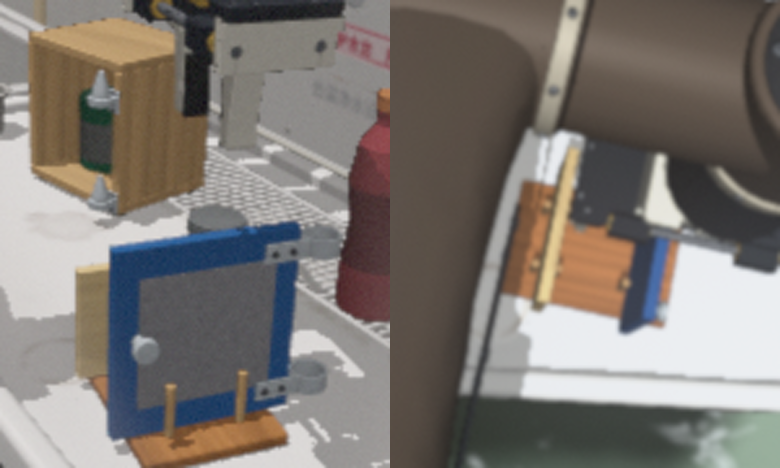

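```bash
python3 -c "
from h import *
for y in(-.04,0,.04): print(proj('side',T((.4758,-.2837,.218),-.176,(0,y,0))))
a=cv2.imread('pics/side1.png');cv2.imwrite('pics/c1b.png',cv2.resize(a[130:240,270:370],None,fx=5,fy=5,interpolation=0))"
```

```text
[318.89   205.4462]
[309.8429 197.3868]
[301.5869 190.032 ]
```

View pics/c1b.png

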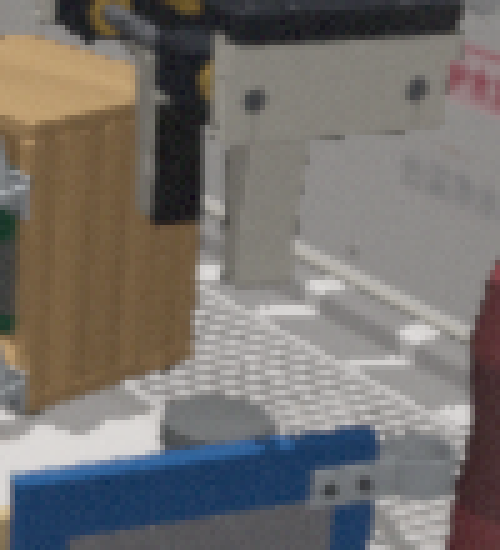

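```bash
python3 -c "
from h import *
b=cv2.imread('pics/top1.png')
for z in(.218,.245):
  for y in(-.065,-.03,0,.03,.065): print(z,y,proj('top',T((.4758,-.2837,z),-.176,(0,y,0))),proj('side',T((.4758,-.2837,z),-.176,(0,y,0))))
x0,y0,k=315,195,6
o=cv2.resize(b[y0:y0+90,x0:x0+110],None,fx=k,fy=k,interpolation=0)
for i in range(0,110,10): cv2.putText(o,str(x0+i),(i*k,8),0,.3,(0,0,255)); cv2.line(o,(i*k,0),(i*k,600),(200,0,200),1)
for i in range(0,90,10): cv2.putText(o,str(y0+i),(0,i*k+8),0,.3,(0,0,255)); cv2.line(o,(0,i*k),(800,i*k),(200,0,200),1)
cv2.imwrite('pics/c1c.png',o)"
```

```text
0.218 -0.065 [386.8082 243.9133] [324.9981 210.8875]
0.218 -0.03 [371.2013 240.3418] [316.5479 203.3598]
0.218 0 [357.8599 237.2888] [309.8429 197.3868]
0.218 0.03 [344.5515 234.2433] [303.5825 191.8098]
0.218 0.065 [329.0667 230.6998] [296.7837 185.7532]
0.245 -0.065 [389.8192 242.0394] [326.0275 196.1807]
0.245 -0.03 [373.8048 238.3785] [317.4078 189.1588]
0.245 0 [360.116  235.2492] [310.5762 183.5935]
0.245 0.03 [346.4619 232.1278] [304.2038 178.4024]
0.245 0.065 [330.5758 228.4962] [297.2904 172.7705]
```

View pics/c1c.png

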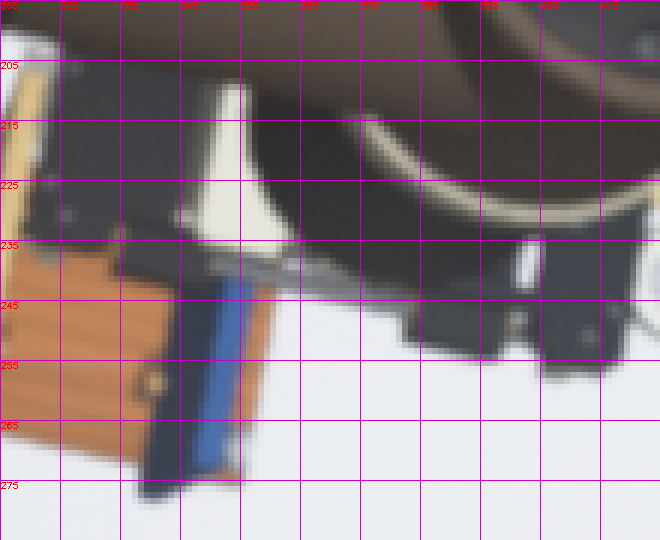

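Call:
jog_arm([
  [[0, 0, 0.02, 0, 0, 0, 0.05], [0, 0, 0.04, 0, 0, 0, 0.05], [0, 0, 0.048, 0, 0, 0, 0.05], [0, 0, 0.048, 0, 0, 0, 0.05]],
])

```text
t: 2.9
eef_pos: [0.4755, -0.2826, 0.1913]
ee_rot: [3.141, 0.001, -0.176]
force: [-0.9, 0.5, -0.2]
width: 0.0499
```

```bash
cat > look.py <<'E'
from h import *
import sys
n,x0,y0,w,h,k,o=sys.argv[1],*map(int,sys.argv[2:7]),sys.argv[7]
a=optics.grab_frame(n)[:,:,::-1]; cv2.imwrite(f"pics/full_{o}.png",a)
p=cv2.resize(a[y0:y0+h,x0:x0+w],None,fx=k,fy=k,interpolation=0)
for i in range(0,w,10): cv2.putText(p,str(x0+i),(i*k,8),0,.3,(0,0,255)); cv2.line(p,(i*k,0),(i*k,h*k),(200,0,200),1)
for i in range(0,h,10): cv2.putText(p,str(y0+i),(0,i*k+8),0,.3,(0,0,255)); cv2.line(p,(0,i*k),(w*k,i*k),(200,0,200),1)
cv2.imwrite(f"pics/{o}.png",p)
s=arm.get_state(); print(s["t"],s["eef_pos"],s["ee_rot"],s["force"],s["width"])
E
python3 look.py side 270 140 95 90 7 s2
```

```text
2.95 [ 0.4761 -0.283   0.1923] [ 3.1407 -0.0002 -0.1761] [-0.0739 -0.2024  0.6771] 0.04993785986174218
```

View pics/s2.png

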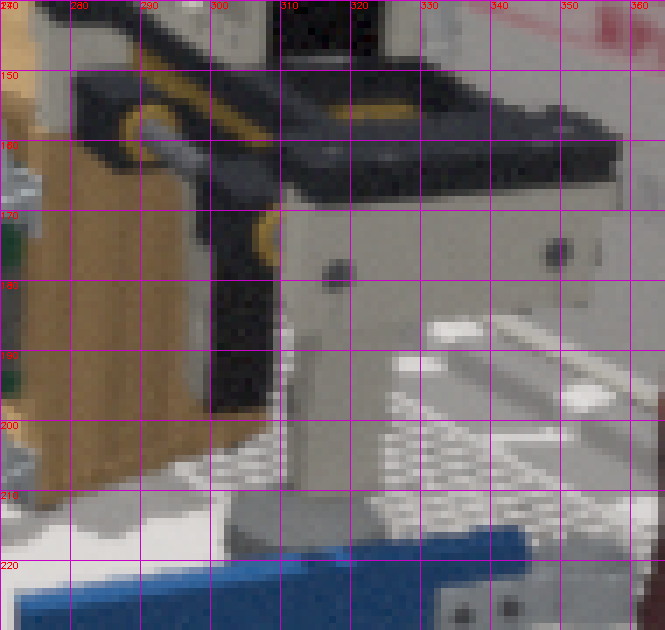

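```bash
python3 -c "
from h import *
P=(.4761,-.283)
for z in(.17,.2,.21):
  print(z,[proj('side',T((*P,z),-.176,l)) for l in [(-.0095,.025,0),(.0095,.025,0),(-.0095,-.032,0),(.0095,-.032,0)]])
"; python3 look.py top 310 190 120 90 6 t2
```

```text
0.17 [array([298.917 , 216.1934]), array([307.924 , 215.0159]), array([310.6798, 228.5588]), array([320.1766, 227.1984])]
0.2 [array([299.5263, 201.8797]), array([308.6648, 200.801 ]), array([311.5218, 213.485 ]), array([321.1647, 212.2336])]
0.21 [array([299.7336, 197.0108]), array([308.9167, 195.9665]), array([311.8086, 208.3506]), array([321.5011, 207.1373])]
3.0 [ 0.4765 -0.2833  0.1929] [ 3.1406 -0.0013 -0.1763] [-0.0574  0.0238  0.4121] 0.05011310782304844
```

View pics/t2.png

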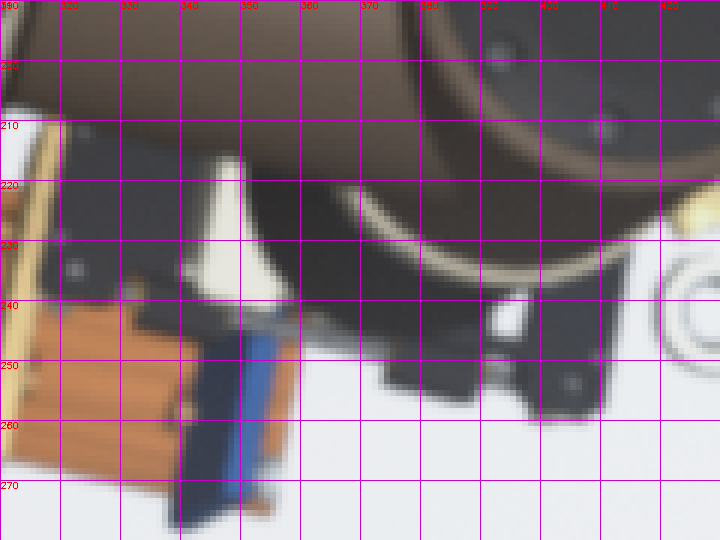

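View pics/full_s2.png

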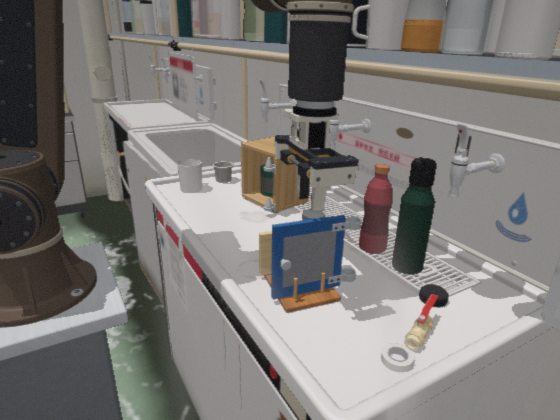

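Call:
jog_arm([
  [[0, 0, 0.015, 0, 0, 0, 0.05], [0, 0, 0.027, 0, 0, 0, 0.05], [0, 0, 0.032, 0, 0, 0, 0.05], [0, 0, 0.032, 0, 0, 0, 0.05]],
])

```text
t: 3.4
eef_pos: [0.4761, -0.2833, 0.1604]
ee_rot: [3.141, -0.0, -0.176]
force: [0.0, 0.1, 0.3]
width: 0.05
```

```bash
python3 look.py side 270 150 95 90 7 s3
```

```text
3.45 [ 0.4765 -0.2834  0.1609] [ 3.1404 -0.0008 -0.1761] [-0.8959 -0.3634 -0.299 ] 0.04978453079379511
```

View pics/s3.png

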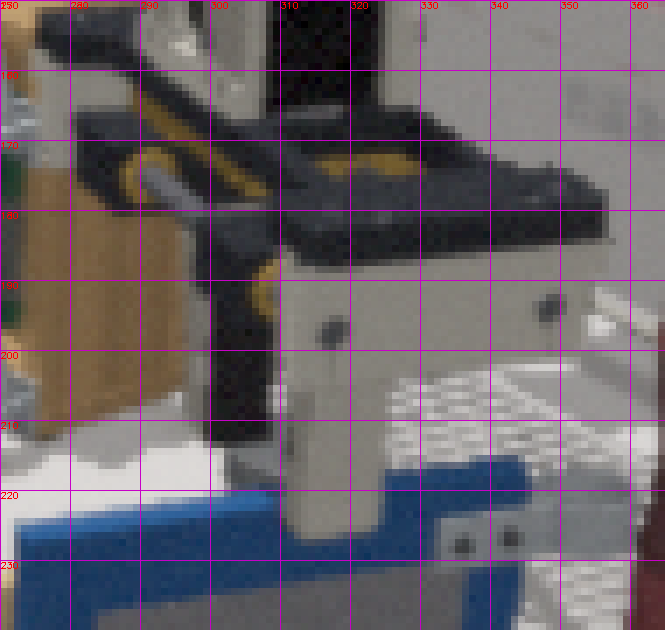

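Call:
jog_arm([
  [[0, 0, 0.007, 0, 0, 0, 0.05], [0, 0, 0.014, 0, 0, 0, 0.05], [0, 0, 0.018, 0, 0, 0, 0.05], [0, 0, 0.018, 0, 0, 0, 0.05]],
])

```text
t: 3.85
eef_pos: [0.476, -0.2833, 0.142]
ee_rot: [3.141, 0.001, -0.176]
force: [0.8, -0.5, 0.1]
width: 0.0498
```

```bash
python3 look.py side 270 160 95 90 7 s4
```

```text
3.9 [ 0.4763 -0.2834  0.1425] [ 3.1404 -0.     -0.1762] [ 0.6263 -0.6963 -0.0377] 0.04998276399653453
```

View pics/s4.png

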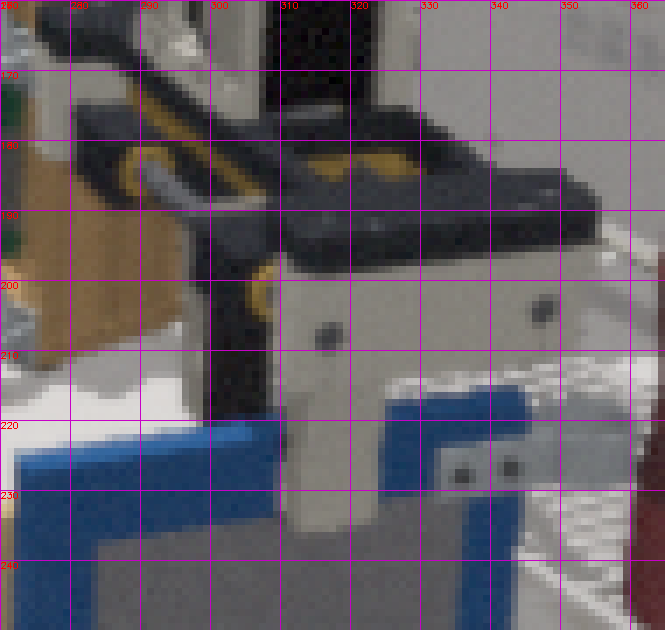

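Call:
jog_arm([
  [[0, 0, 0, 0, 0, 0, 0.03], [0, 0, 0, 0, 0, 0, 0.02], [0, 0, 0, 0, 0, 0, 0.01], [0, 0, 0, 0, 0, 0, 0.006], [0, 0, 0, 0, 0, 0, 0.006], [0, 0, 0, 0, 0, 0, 0.006]],
], newtons=35)

```text
t: 4.5
eef_pos: [0.4763, -0.2835, 0.1426]
ee_rot: [3.14, -0.0, -0.176]
force: [-0.4, -0.6, 0.9]
width: 0.0115
```

```bash
python3 look.py side 250 160 115 90 6 s5;python3 look.py top 310 190 120 90 6 t5
```

```text
4.55 [ 0.4763 -0.2834  0.1426] [ 3.1403 -0.0001 -0.1761] [-0.3886 -1.0195  0.5238] 0.011485763457397064
4.6 [ 0.4763 -0.2835  0.1426] [ 3.1403 -0.0001 -0.1761] [ 0.0587 -0.1224  0.3625] 0.011555588562906638
```

View pics/s5.png

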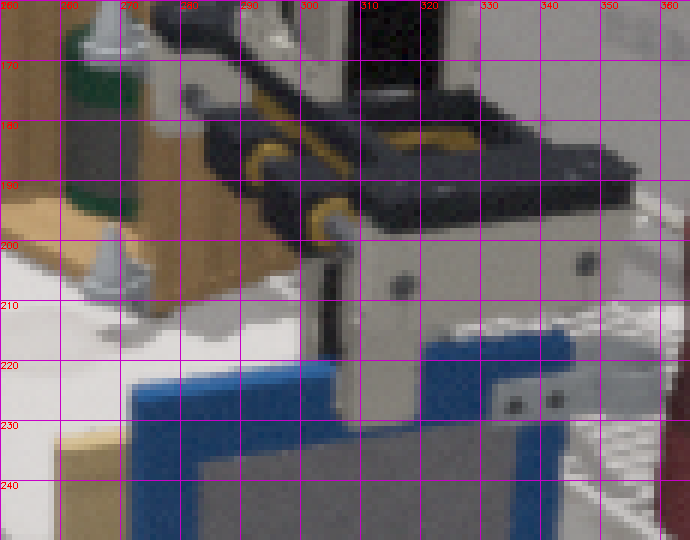

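View pics/t5.png

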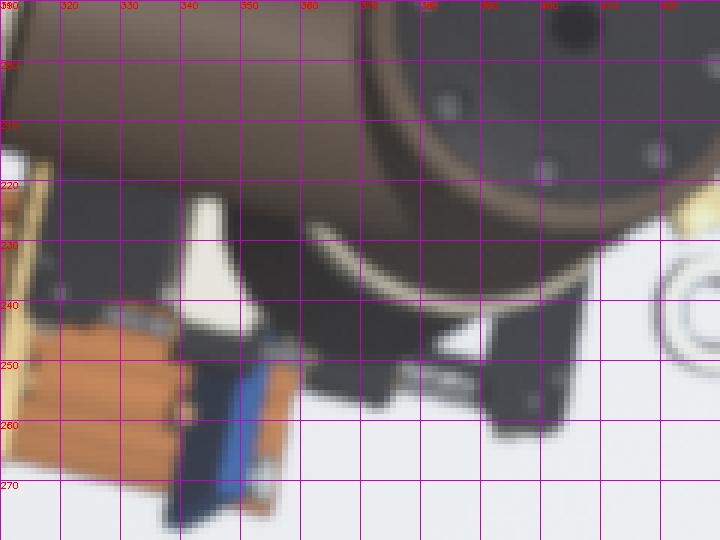

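Call:
jog_arm([
  [[0, 0, -0.01, 0, 0, 0, 0.006], [0, 0, -0.035, 0, 0, 0, 0.006], [0, 0, -0.07, 0, 0, 0, 0.006], [0, 0, -0.105, 0, 0, 0, 0.006], [0, 0, -0.124, 0, 0, 0, 0.006], [0, 0, -0.124, 0, 0, 0, 0.006]],
])

```text
t: 5.2
eef_pos: [0.4776, -0.2839, 0.2706]
ee_rot: [3.139, -0.006, -0.176]
force: [-0.5, -0.3, -1.6]
width: 0.0118
```

```bash
python3 look.py side 250 100 130 120 5 s6; python3 -c "
from h import *
to((.4355,.0726,.265),.193)"
```

```text
5.25 [ 0.4768 -0.2833  0.2683] [ 3.1404 -0.003  -0.1762] [ 0.677   1.1359 -2.3632] 0.01176841401622514
t 5.25 pos [ 0.4768 -0.2833  0.2683] rot [ 3.1404 -0.003  -0.1762] F [ 0.677   1.1359 -2.3632] w 0.0118
shift [-0.1031 -0.3432  0.0025] turn [  0.0978  -0.1596 -21.1538]
```

View pics/full_s6.png

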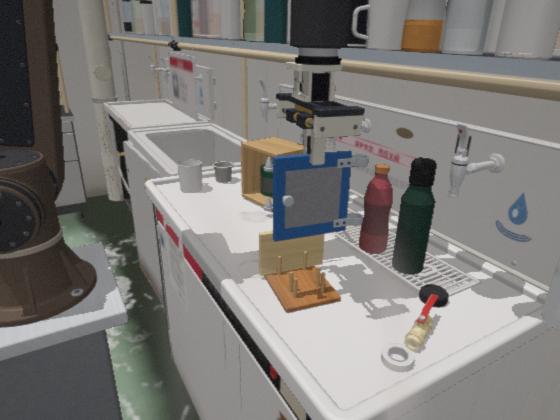

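Call:
jog_arm([
  [[-0.01, -0.02, 0, 0, 0, 0, 0.006], [-0.02, -0.06, 0, 0, 0, -2, 0.006], [-0.035, -0.1, 0, 0, 0, -5, 0.006], [-0.05, -0.145, 0, 0, 0, -8, 0.006], [-0.065, -0.19, 0, 0, 0, -12, 0.006], [-0.08, -0.23, 0, 0, 0, -15, 0.006], [-0.09, -0.27, 0, 0, 0, -18, 0.006], [-0.098, -0.305, 0, 0, 0, -21, 0.006]],
])

```text
t: 6.05
eef_pos: [0.4323, 0.0357, 0.2667]
ee_rot: [3.14, -0.001, 0.193]
force: [1.1, 0.4, -1.8]
width: 0.0114
```

```bash
python3 -c "
from h import *
to((.4355,.0726,.211),.193)"
```

```text
t 6.05 pos [0.4323 0.0357 0.2667] rot [ 3.1396 -0.001   0.1931] F [ 1.0741  0.412  -1.8371] w 0.0114
shift [ 0.0101 -0.0357  0.0557] turn [ 0.1143 -0.0599  0.0029]
```

Call:
jog_arm([
  [[0.006, -0.02, 0.015, 0, 0, 0, 0.006], [0.01, -0.0357, 0.035, 0, 0, 0, 0.006], [0.01, -0.0357, 0.05, 0, 0, 0, 0.006], [0.01, -0.0357, 0.0557, 0, 0, 0, 0.006], [0.01, -0.0357, 0.0557, 0, 0, 0, 0.006], [0.01, -0.0357, 0.0557, 0, 0, 0, 0.006]],
])

```text
t: 6.65
eef_pos: [0.4355, 0.0722, 0.2113]
ee_rot: [3.139, -0.001, 0.193]
force: [0.1, -0.2, -1.3]
width: 0.0115
```

```bash
python3 look.py side 190 130 110 100 7 s7;python3 look.py top 150 150 100 90 7 t7
```

```text
6.7 [0.4357 0.0723 0.2116] [ 3.1397 -0.0018  0.1925] [ 0.2828 -0.7355 -0.0515] 0.011940399511378057
6.75 [0.4358 0.0724 0.2117] [ 3.1399 -0.0021  0.1924] [-0.1871  0.9513 -1.1223] 0.01165638736507317
```

View pics/s7.png

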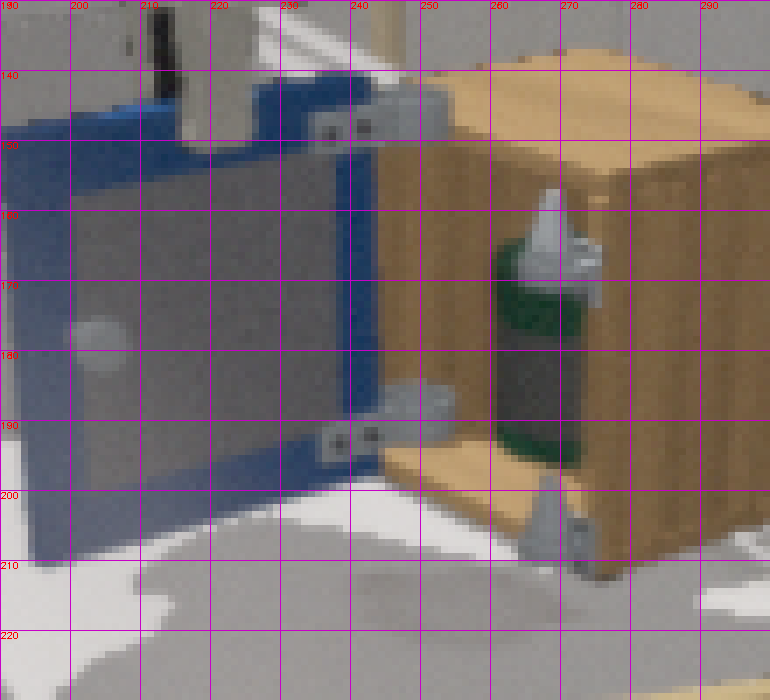

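View pics/t7.png

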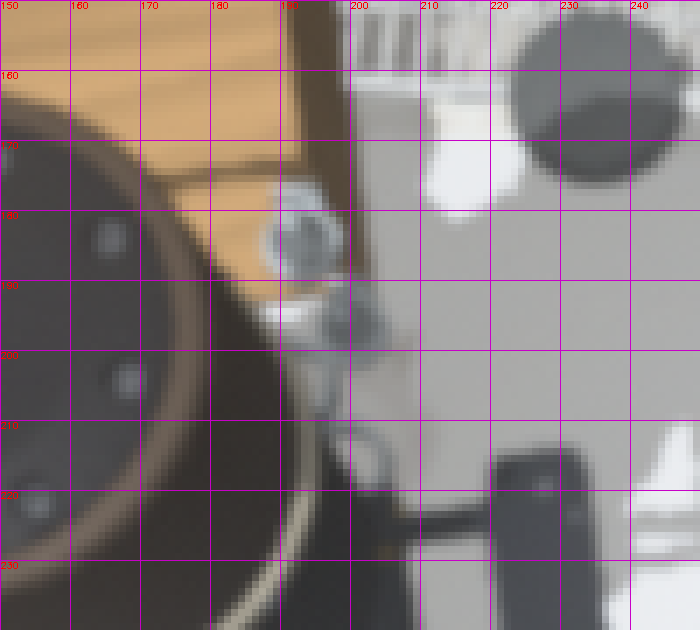

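```bash
cat > cmp.py <<'E'
from h import *
import sys
s=arm.get_state(); y=s["ee_rot"][2]; m=T(s["eef_pos"],y,(-.0005,0,-.0506)); print("mid",m,"yaw",y)
for k,l in dict(TRf=(.075,-.006,.08),TRb=(.075,.006,.08),TLf=(-.075,-.006,.08),BRf=(.075,-.006,-.08),BLf=(-.075,-.006,-.08),eyeHi=(.095,0,.068),eyeHiU=(.095,0,.052),eyeLo=(.095,0,-.052),eyeLoU=(.095,0,-.068)).items():
    print(k,proj("side",T(m,y,l))+.5,proj("top",T(m,y,l))+.5)
for nm in("eyeLoU","eyeHi"):
    z={"eyeLoU":-.068,"eyeHi":.068}[nm]; P=np.array([proj("side",T(m,y,(.095+.016*np.cos(a),.016*np.sin(a),z)))+.5 for a in np.linspace(0,6.28,60)]); print(nm,"ring side",P.min(0),P.max(0))
    P=np.array([proj("top",T(m,y,(.095+.016*np.cos(a),.016*np.sin(a),z)))+.5 for a in np.linspace(0,6.28,60)]); print("   top",P.min(0),P.max(0))
print("eye-pin in pin frame",Ro.from_euler("z",-.193).apply(T(m,y,(.095,0,.052))-[.5972,.1043,.0302]))
E
python3 cmp.py
```

```text
mid [0.4353 0.0723 0.1611] yaw 0.19244879017256533
TRf [243.4355 140.3591] [193.5769 211.7914]
TRb [240.6981 139.4459] [188.0981 212.5341]
TLf [191.1647 149.2319] [200.9368 280.3422]
BRf [244.3536 198.2504] [203.7148 225.5669]
BLf [195.427  211.8968] [210.3609 285.261 ]
eyeHi [248.3752 143.3652] [190.8046 204.6012]
eyeHiU [248.4409 149.3292] [191.9777 206.2453]
eyeLo [248.8498 186.443 ] [198.8379 215.8602]
eyeLoU [248.9101 191.9108] [199.7888 217.193 ]
eyeLoU ring side [243.0646 189.8654] [254.744  194.0121]
   top [193.3701 210.9394] [206.2049 223.484 ]
eyeHi ring side [242.233  141.8749] [254.5038 144.8951]
   top [183.5722 197.601 ] [198.0322 211.6484]
eye-pin in pin frame [-0.0701 -0.0004  0.1829]
```

Call:
jog_arm([
  [[0.012, 0, 0, 0, 0, 0, 0.006], [0.03, 0, 0, 0, 0, 0, 0.006], [0.05, 0, 0, 0, 0, 0, 0.006], [0.063, 0, 0, 0, 0, 0, 0.006], [0.07, 0, 0, 0, 0, 0, 0.006], [0.07, 0, 0, 0, 0, 0, 0.006], [0.07, 0, 0, 0, 0, 0, 0.006]],
])

```text
t: 7.45
eef_pos: [0.504, 0.0856, 0.2117]
ee_rot: [3.14, -0.001, 0.192]
force: [-0.7, 0.0, -2.5]
width: 0.0115
```

```bash
python3 look.py side 210 120 100 100 7 s8;python3 look.py top 160 150 80 80 8 t8; python3 cmp.py
```

```text
7.5 [0.5039 0.0856 0.2118] [ 3.1399 -0.0018  0.1923] [-0.0815  0.2114 -1.3603] 0.01132327257336164
7.55 [0.5039 0.0856 0.212 ] [ 3.14   -0.0021  0.1925] [-0.2083 -0.1117 -1.9719] 0.011371282775672656
mid [0.5034 0.0855 0.1614] yaw 0.19245800367876864
TRf [264.6053 136.6687] [190.3298 181.4304]
TRb [261.8179 135.8189] [184.9251 182.1506]
TLf [216.5854 144.8109] [197.4848 248.0629]
BRf [264.3253 192.5976] [200.7671 198.9742]
BLf [219.1535 205.1897] [207.2524 257.2159]
eyeHi [268.9471 139.6289] [187.643 174.786]
eyeHiU [268.8936 145.3839] [188.8461 176.839 ]
eyeLo [268.5599 181.2563] [195.8915 188.8616]
eyeLoU [268.5107 186.5499] [196.8694 190.5303]
eyeLoU ring side [262.9022 184.6459] [274.1048 188.5038]
   top [190.5272 184.4279] [203.2086 196.6688]
eyeHi ring side [263.0667 138.2443] [274.8126 141.0486]
   top [180.5076 167.9759] [194.773  181.6411]
eye-pin in pin frame [-0.0006 -0.0005  0.1832]
```

View pics/s8.png

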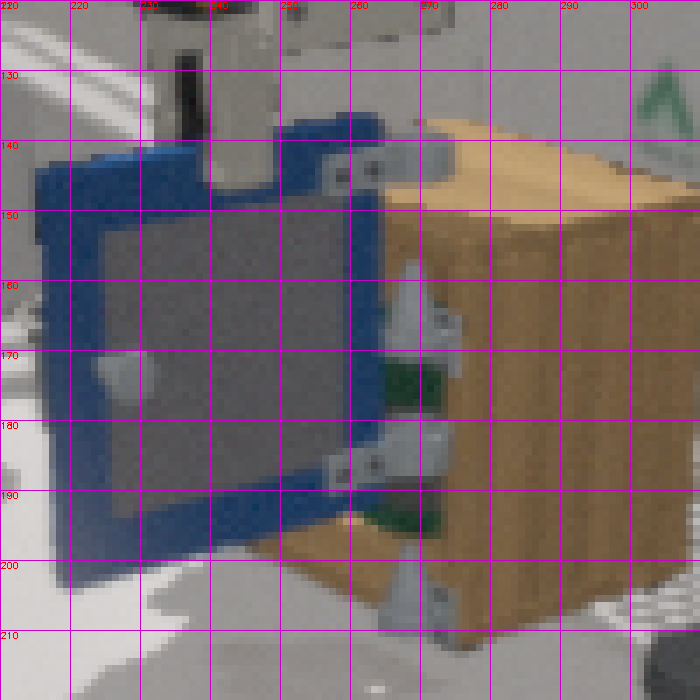

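View pics/t8.png

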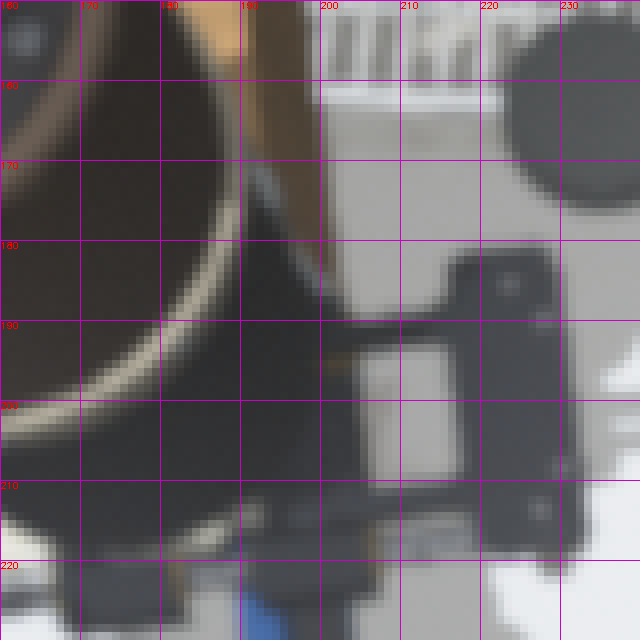

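Call:
jog_arm([
  [[0, 0, 0.01, 0, 0, 0, 0.006], [0, 0, 0.02, 0, 0, 0, 0.006], [0, 0, 0.03, 0, 0, 0, 0.006], [0, 0, 0.037, 0, 0, 0, 0.006], [0, 0, 0.042, 0, 0, 0, 0.006], [0, 0, 0.042, 0, 0, 0, 0.006]],
])

```text
t: 8.15
eef_pos: [0.5036, 0.0854, 0.169]
ee_rot: [3.14, -0.001, 0.192]
force: [0.7, -0.6, -1.7]
width: 0.0118
```

```bash
python3 look.py side 210 120 100 100 7 s9; python3 cmp.py | tail -1
```

```text
8.2 [0.504  0.0855 0.1696] [ 3.1396 -0.0014  0.1925] [ 0.0709  0.5424 -0.9342] 0.011311624450472266
eye-pin in pin frame [-0.0006 -0.0006  0.1408]
```

View pics/s9.png

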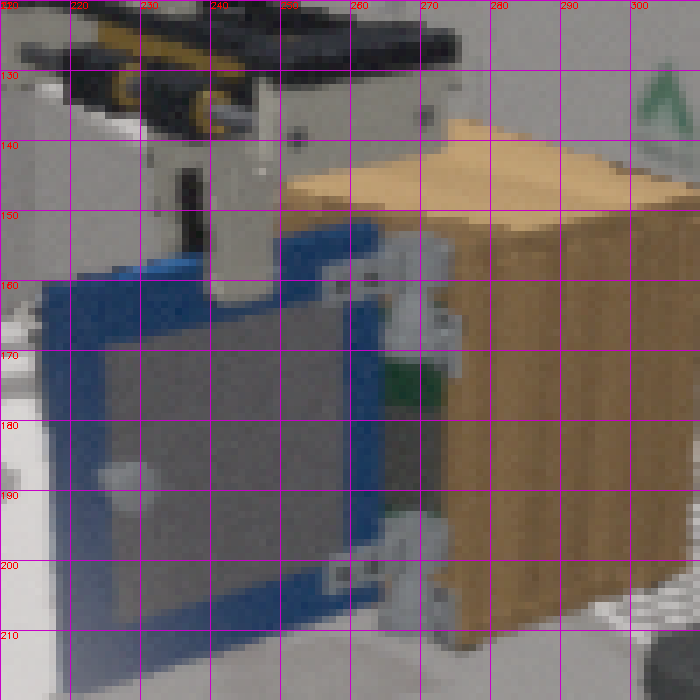

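Call:
jog_arm([
  [[0, 0, 0.006, 0, 0, 0, 0.006], [0, 0, 0.012, 0, 0, 0, 0.006], [0, 0, 0.016, 0, 0, 0, 0.006], [0, 0, 0.019, 0, 0, 0, 0.006], [0, 0, 0.019, 0, 0, 0, 0.006]],
])

```text
t: 8.7
eef_pos: [0.5037, 0.0853, 0.1501]
ee_rot: [3.139, -0.001, 0.193]
force: [-1.0, -0.2, -1.9]
width: 0.0117
```

```bash
python3 look.py side 210 120 100 100 7 s10; python3 cmp.py
```

```text
8.75 [0.5039 0.0854 0.1504] [ 3.1395 -0.0011  0.1926] [ 0.2248 -0.169  -1.8019] 0.01135286024299822
mid [0.5034 0.0853 0.0998] yaw 0.19257185716710024
TRf [264.5316 158.9468] [194.7779 188.7613]
TRb [261.8046 157.9533] [189.6676 189.446 ]
TLf [217.6485 168.9396] [201.6727 251.8956]
BRf [264.2614 212.5257] [204.1711 204.5681]
BLf [220.0971 226.5584] [210.4348 260.118 ]
eyeHi [268.7815 161.4256] [192.1714 182.3695]
eyeHiU [268.7301 166.9375] [193.2492 184.2106]
eyeLo [268.4089 201.3245] [199.5942 195.0496]
eyeLoU [268.3615 206.4033] [200.4795 196.5619]
eyeLoU ring side [262.8672 204.2959] [273.8417 208.5659]
   top [194.441  190.7336] [206.5157 202.423 ]
eyeHi ring side [263.0265 159.7925] [274.5218 163.1009]
   top [185.4182 175.8988] [198.9205 188.8808]
eye-pin in pin frame [-0.0007 -0.0007  0.1216]
```

View pics/s10.png

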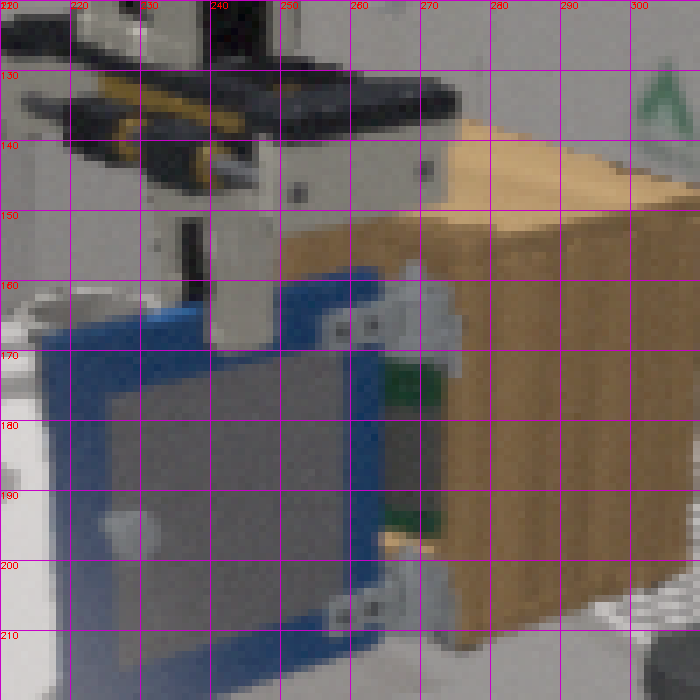

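Nearly seated (eyes about 1–2 mm above the shoulders, pin tips showing above each eye). I'll ease down to light contact and hold.

Call:
jog_arm([
  [[0, 0, 0.001, 0, 0, 0, 0.006], [0, 0, 0.002, 0, 0, 0, 0.006], [0, 0, 0.002, 0, 0, 0, 0.006], [0, 0, 0.002, 0, 0, 0, 0.006]],
])

```text
t: 9.15
eef_pos: [0.504, 0.0854, 0.1485]
ee_rot: [3.14, -0.001, 0.193]
force: [-1.1, -0.1, -1.2]
width: 0.0117
```

Call:
jog_arm([
  [[0, 0, 0.001, 0, 0, 0, 0.006], [0, 0, 0.002, 0, 0, 0, 0.006], [0, 0, 0.002, 0, 0, 0, 0.006], [0, 0, 0.002, 0, 0, 0, 0.006]],
])

```text
t: 9.55
eef_pos: [0.5041, 0.0853, 0.1478]
ee_rot: [3.139, -0.002, 0.193]
force: [-5.7, -1.0, 10.4]
width: 0.0118
```

```bash
python3 look.py side 210 120 100 100 7 s11; python3 cmp.py|tail -1
```

```text
9.6 [0.5041 0.0853 0.1478] [ 3.1393 -0.0021  0.193 ] [-6.0801  0.0559  9.8903] 0.011580713600500269
eye-pin in pin frame [-0.0005 -0.0008  0.119 ]
```

View pics/s11.png

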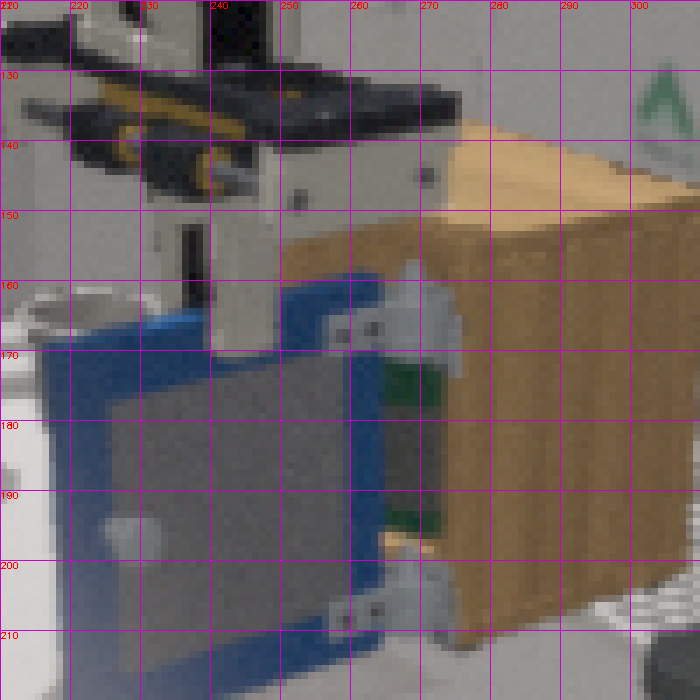

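Call:
jog_arm([
  [[0, 0, -0.001, 0, 0, 0, 0.006], [0, 0, -0.001, 0, 0, 0, 0.006], [0, 0, -0.001, 0, 0, 0, 0.018], [0, 0, -0.001, 0, 0, 0, 0.025], [0, 0, -0.001, 0, 0, 0, 0.035], [0, 0, -0.001, 0, 0, 0, 0.045], [0, 0, -0.001, 0, 0, 0, 0.05], [0, 0, -0.001, 0, 0, 0, 0.05]],
])

```text
t: 10.4
eef_pos: [0.5041, 0.0853, 0.1488]
ee_rot: [3.139, -0.002, 0.193]
force: [0.2, 0.8, -0.2]
width: 0.0485
```

```bash
python3 look.py side 210 120 100 100 7 s12; python3 cmp.py|tail -1
```

```text
10.45 [0.5041 0.0853 0.1488] [ 3.1393 -0.0021  0.193 ] [ 0.035   0.7641 -0.2209] 0.04922609550827725
eye-pin in pin frame [-0.0005 -0.0008  0.12  ]
```

View pics/s12.png

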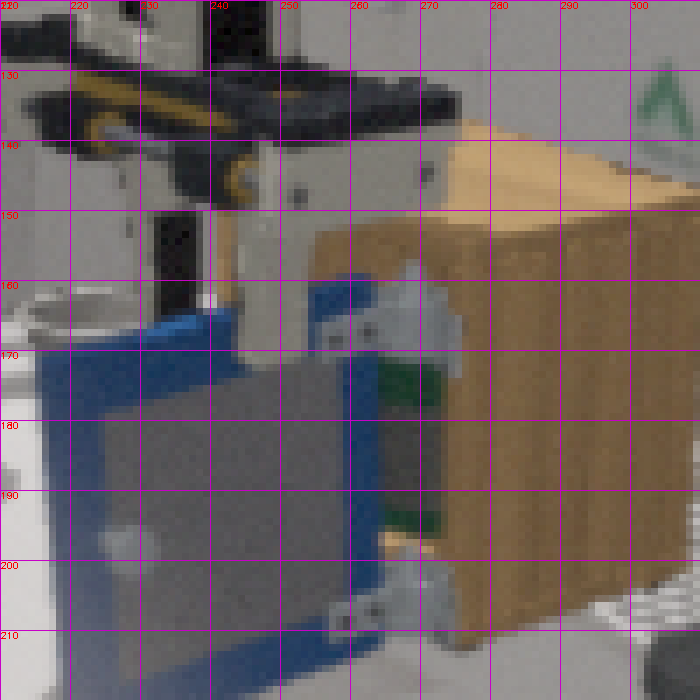

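Released, door hanging straight. Now I'll go straight up and clear.

Call:
jog_arm([
  [[0, 0, -0.008, 0, 0, 0, 0.05], [0, 0, -0.025, 0, 0, 0, 0.05], [0, 0, -0.05, 0, 0, 0, 0.05], [0, 0, -0.085, 0, 0, 0, 0.05], [0, 0, -0.12, 0, 0, 0, 0.05], [0, 0, -0.14, 0, 0, 0, 0.05], [0, 0, -0.14, 0, 0, 0, 0.05], [0, 0, -0.14, 0, 0, 0, 0.05]],
])

```text
t: 11.25
eef_pos: [0.5037, 0.0857, 0.2893]
ee_rot: [3.14, -0.003, 0.193]
force: [0.1, 0.0, -0.4]
width: 0.0502
```

```bash
python3 look.py side 210 120 100 120 6 s13; python3 look.py side 210 120 100 120 6 s14; python3 -c "
import cv2,numpy as np
a=cv2.imread('pics/full_s13.png').astype(int);b=cv2.imread('pics/full_s14.png').astype(int);print(np.abs(a-b)[130:240,200:300].mean(),np.abs(a-b).mean())"
```

```text
11.3 [0.5033 0.0855 0.2885] [ 3.1395 -0.0016  0.1929] [-0.1091  0.5621 -0.3608] 0.04980072168603379
11.35 [0.5032 0.0854 0.2881] [ 3.1392 -0.0008  0.1929] [-0.0622 -0.657  -0.7842] 0.04952180254616313
1.7238484848484847 1.7702239229024943
```

View pics/s14.png

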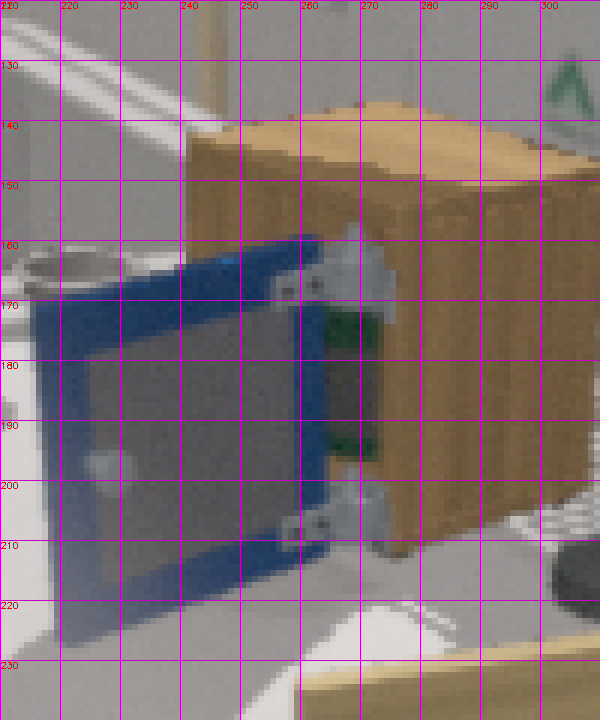

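View pics/full_s14.png

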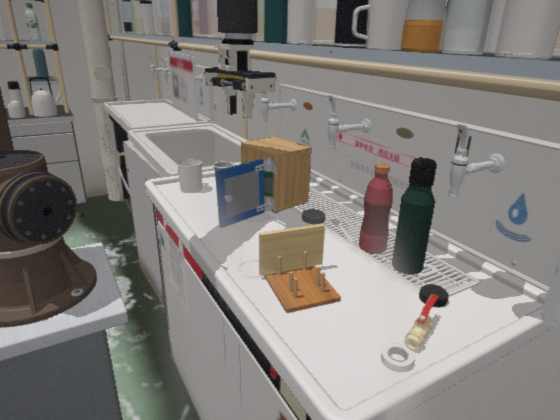

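```bash
python3 -c "
from station import arm; print(arm.job_done())"
```

```text
the job is handed in; nothing more can be done
None
```

The blue door is back on the cabinet. I lifted it out of the rack, carried it over the board, lowered both eyes onto the pins together, released it and backed off straight up. The job was handed in at about 11.4 s, with no verdict reported.

**Seated while held:** with the door still gripped, the wrist force changed from about -2 N (the door's weight) to +10 N. By arm pose, eye_high was about 119 mm above pin_low and within 1 mm of its axis, taking the pin position I measured from the images.

**After release:** the side picture shows both pin tips standing through the eyes and the door upright and open. Two frames 0.05 s apart differ only by image noise. The gripper is clear of everything at z = 0.288, and the board is still upright in its slot. I did not measure its position again, and I took no top view after the release.

**One disagreement:** in the pictures the fingertips sat about 33 mm higher than the stated 22 mm ahead of the TCP. I set the grip height by the pictures, with the TCP about 30 mm below the door's top edge, and the grip held.

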